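# Start the pose timer and ready the wash brush

## Robot

A 6-joint arm with a two-finger parallel gripper is mounted at the origin on the work surface. World frame = base frame: x ahead of the robot, y to its left, z up, the work surface at z = 0. Lengths are in m, angles in rad, forces in N, time in s.
With the tool pointing down it reaches from about 0.4 to 0.825 m from the base axis. Payload 7 kg.
Tool frame: the origin (TCP) lies midway between the tips of the shut fingers; the grasp point (between the pads) lies 19 mm behind it; z points along the fingers, y is the line along which they close (so a half turn about z gives the same grasp; the last joint's range is limited). The gripper opens to 88 mm and grips with 3 to 60 N. Pads are 19 mm wide; open, the fingers measure 130 mm over their backs; the gripper's body (78 mm by 193 mm) begins 47 mm behind the grasp point.
Start: joints at [-0.912, 0.359, 0.012, 0, -1.224, -0.288], TCP at [0.245, -0.629, 0.227] pointing down, gripper open.
Joint ranges: [-3.07, 3.07], [-1.43, 2.12], [-1.02, 1.25], [-3.03, 1.67], [-3.05, -0], [-3.03, 3.03]. Speed limits (rad/s): [2.39, 2.39, 3.01, 3.14, 3.14, 3.14].

## Interface

Orientations are given as [roll, pitch, yaw] about the fixed x, y, z axes, in that order (R = Rz(yaw) Ry(pitch) Rx(roll)).
In Python, from station import get_state, grab_frame, calibration, job_done, boxes_of, regions_of, spot_point gives the robot as it stands. The module is installed in compiled form; this text tells all that it offers.
- The arm moves only by the tool arm_command, never from a script. Its argument "commands" is a list of rows, each an object of numbers: "tx", "ty", "tz": the shift along the tool's x, y, z each as a share of 25 cm, from -1 to 1; "twist": the turn about the tool's z as a share of 180 degrees, from -1 to 1. A call has exactly 8 rows; each row is the pose to reach, as a shift and turn from the pose commanded when the call began, along the tool's axes at that moment, turning the shorter way round; what a row does not reach only later rows make up. A row lasts 1/12 s, in which the tool goes at most 41.7 mm and 7.16 degrees, less where a joint would pass 70% of its speed; a pose out of reach is approached as far as the arm can. A call with a number of a shift or a turn outside -1 to 1 is refused whole. A call with a gripper value outside its range is refused whole. "claw" is the opening, from 0 (shut) to 1 (fully open), set as the call begins (left out, the last holds). The fingers move at their own pace and stop on an object; "grip_force" is the grip in N (left out, the last holds). Time passes only in rows, so rows that repeat a pose let the fingers close, or fill a call up. It gives the time, the measured TCP pose, the force, the opening and the grip force at its end, in the units of the state.
- get_state(): the state, without advancing time (a new reading comes with each control period).
- grab_frame(name): name is "scene" or "top" or "wrist"; returns the picture (480x640x3 uint8, red, green, blue); there is no depth.
- calibration(name): a dict with "camera_matrix" (3x3 intrinsics, pixels), "extrinsics" (4x4, takes a point from camera to world coordinates). Camera axes: x right, y down, z forward; pixel columns grow to the right and rows downward; lengths in m; the calibration is good to about 2 mm. A picture is of the moment at which its call begins: read the wrist's pose just before it. calibration takes no time and is no camera call; for the wrist camera it gives the pose at the moment of the call.
- job_done(): hands the job in; it is judged then, once.
Trained networks look in the newest picture that a camera, given by its name, has taken for a name from the list of things; names that differ only in an ending like _2 or _b are one class to them, and where a whole thing is asked for, a point or a joint stands for the part that bears it (a point fixed in the world has none). Each returns a list of dicts, best first, with "score" (0 to 1); they miss things now and then, are a little off and sometimes report something else, mostly with a low value. They report only what shows in the picture. A call takes as long as a camera call. They do not tell look-alikes from the thing itself.
- boxes_of(query, camera): "rect" ([left, top, right, bottom] in pixels, round what is visible of it).
- regions_of(query, camera): "region" (480x640 bool, what is visible of it) and "rect" ([left, top, right, bottom] in pixels, round what is visible of it).
- spot_point(query, camera): "uv" ([column, row] in pixels: a listed point, or the origin of a listed thing).
The state is a dict: "t": time; "q": joint angles; "qd": joint speeds; "joint_efforts": joint torques, N m; "eef_pos": TCP position; "ee_rot": TCP orientation; "force": force on the tool from outside, world axes, zero at the start; "moment": the same for the moment, N m; "width": finger opening in m; "gripper_force": force on a finger pad.
Only numpy, scipy, OpenCV 4.12 (cv2) and the standard library are available. Lean on these libraries where they do the work, as an engineer would, in place of code of your own. Each camera call takes 0.05 s, during which the arm holds its last target. There are 200 camera calls.

## Task

Start the timed sketch: push the plunger on top of the timer fully down, and only then draw the flat brush (the one with the wide, square-ended head) out of its slanted stand. Finish while holding that brush in the gripper, still and clear of everything, with its bristles slanting downwards about 40 degrees below level and its bristle end some 10 cm above the sketch pad, over the paper. Leave the round brush in the stand and do not shift the phone, the paint box or the bottle.

Things in the scene. Friction and masses are not known exactly. Their poses are not given: they have to be found in the camera images.
- timer: Grey timer, a fixed box 110 (its x) x 80 (y) x 42 mm high; origin at the centre of its underside on the table. It has a pale dial with a hand on the +x half of its top and a round plunger in a raised grey collar on the -x half. It stands on one side of the stand, the pad on the other; which is left and which is right varies.
- plunger_top (a point): Centre of the top face of the timer's white round plunger (34 mm across) 68 mm above the table and 26 mm from the timer centre towards its -x when not pressed; it moves down with it. The collar round it (50 mm across) ends 54 mm above the table. Push straight down, with shut fingers for instance.
- plunger (a joint): Travel of the plunger, in m: 0 up, 0.010 fully down. Sprung: it takes up to 8 N to push fully down and comes back up when let go, which is as it should be.
- stand: Fixed wooden brush stand: base 130 x 150 x 12 mm, with a slanted bar (top at 85 mm) that has two sockets 80 mm apart along its y, 45 mm deep and 15 mm wide. A brush in them leans about 52 degrees from upright, with a little play, towards the stand's +x, which points roughly to the robot's left. Origin: centre of its underside. Which brush is in which socket varies.
- flat_brush: The flat brush, loose, 230 mm long, about 40 g: a straight round dark wooden handle 13 mm in diameter for the first 150 mm from its butt, then a metal ferrule and a wide square-ended brown head (44 mm wide, 9 mm thick). Origin at the centre of the butt (the lower end, at the bottom of the socket); its z axis runs along the brush towards the bristle end. It sits loosely in its socket, butt down and bristles up, and is drawn out along its own axis by more than 45 mm.
- flat_brush_mid (a point): Half-way along the flat brush, 115 mm from the butt, on its axis: bare handle 13 mm in diameter, near its centre of mass and 70 mm out of the socket; a good place to grip.
- flat_brush_tip (a point): Middle of the bristle end of the flat brush, on its axis, 230 mm from the butt.
- flat_brush_butt (a point): Centre of the butt (handle end) of the flat brush.
- round_brush: The other brush, loose in the other socket, to be left: same handle and length, but a slim pointed round head (20 mm). Origin and axes as for the flat brush.
- round_brush_mid (a point): Half-way along the round brush, 115 mm from its butt, on its axis.
- pad: Fixed sketch pad, white paper with a few pencil lines (not the clipboard or open book farther out), 210 (its x) x 150 (y) x 12 mm thick, lying flat on the table. Origin at the centre of its underside; the paper surface is 12 mm above the table.
- phone: Phone lying flat, loose, 73 (x) x 150 (y) x 9 mm, to be left alone. Origin at the centre of its underside.
- paintbox: Flat white paint box with small colour pans, loose, 62 (x) x 125 (y) x 20 mm, to be left alone. Origin at the centre of its underside.
- bottle: Closed clear bottle, loose, 64 mm in diameter, 190 mm high, standing towards the robot's left; to be left alone. Origin at the centre of its underside.
There are look-alikes about, which are no part of the job. There is more than one size of the timer; the job needs the middle-sized.

How it is judged:
On the way, in this order (a step that is already met when the one before it is completed fails the run):
1. the timer's plunger is pushed fully down (value of joint plunger above 0.0085 m), for 0.05 s.
2. the flat brush is drawn clear of the stand in the fingers (contact force between flat_brush and the fingers above 0.5 N and contact force between flat_brush and stand below 0.1 N and distance of flat_brush_butt from where it was at the start of the episode above 0.05 m), for 0.2 s.
At the end, for the whole second after the job is handed in: The flat brush is held still (under 30 mm/s) in the fingers and touches nothing else, its bristles slant 20 to 60 degrees below level, its bristle end is inside the pad's outline seen from above and 60 to 190 mm above the table; the round brush is still in its socket (within 30 mm) (contact force between flat_brush and the fingers above 0.5 N and contact force between flat_brush and stand below 0.1 N and contact force between flat_brush and pad below 0.1 N and contact force between flat_brush and timer below 0.1 N and contact force between flat_brush and round_brush below 0.1 N and contact force between flat_brush and phone below 0.1 N and contact force between flat_brush and paintbox below 0.1 N and contact force between flat_brush and bottle below 0.1 N and angle between flat_brush_mid's own z axis and vertical between 1.92 and 2.62 rad and height (world z) of flat_brush_tip between 0.06 and 0.19 m and x of flat_brush_tip in the frame of pad between -0.105 and 0.105 m and y of flat_brush_tip in the frame of pad between -0.075 and 0.075 m and linear speed of flat_brush below 0.03 m/s and distance of round_brush_mid from where it was at the start of the episode below 0.03 m); the arm keeps its last pose, push and grip.
It fails at once if the round brush, phone, paint box or bottle is shifted by more than 30 mm (distance of any of round_brush_mid, phone, paintbox, bottle from where it was at the start of the episode above 0.03 m).
It also fails if it takes over 56 s, if anything falls off the work surface, if the arm or the gripper's body presses on something with over 40 N, if the wrist force passes 120 N, or if a joint passes its speed limit or range.

## Working session

There is one attempt and no reset: what is moved stays moved. The work goes in short steps, Python scripts to look and compute and a tool call to move; the robot and the scene stay as the last step left them, time stands still between calls to the robot, and variables do not carry over. Pictures are saved under pics/ and viewed, at most 10 in all, crops included, and the job is handed in when it is done.

Besides the shell and the picture viewer there is one more tool, called after "Call:" in YAML: its name, and indented under it one key for each argument. arm_command: Moves the arm, as the interface text tells. Shift numbers are shares of 25 cm and turn numbers shares of 180 degrees, none past 1 either way. Its arguments: {"type":"object","properties":{"commands":{"type":"array"},"claw":{"type":"number"},"grip_force":{"type":"number"}},"required":["commands"]}

```bash
mkdir -p pics; cat > h.py <<'E'
import numpy as np, cv2
from station import *
from scipy.spatial.transform import Rotation as R
def save(im,n): cv2.imwrite('pics/'+n,cv2.cvtColor(im,cv2.COLOR_RGB2BGR))
def ray(cam,uv):
    c=calibration(cam);K=np.array(c['camera_matrix']);T=np.array(c['extrinsics'])
    d=T[:3,:3]@np.linalg.solve(K,[uv[0],uv[1],1]);return T[:3,3],d/np.linalg.norm(d)
def onz(cam,uv,z):
    o,d=ray(cam,uv);return o+d*(z-o[2])/d[2]
def tri(a,b):
    A=np.zeros((3,3));v=np.zeros(3)
    for o,d in (a,b):
        P=np.eye(3)-np.outer(d,d);A+=P;v+=P@o
    p=np.linalg.solve(A,v);return p,[np.linalg.norm((np.eye(3)-np.outer(d,d))@(p-o)) for o,d in (a,b)]
E
python3 - <<'E'
from h import *
np.set_printoptions(precision=3,suppress=True)
s=get_state();print(s)
ims=[]
for c in ("scene","top"):
    im=grab_frame(c);save(im,c+'0.png')
    print(c,np.array(calibration(c)['extrinsics'])[:3].tolist())
    for q in ("timer","plunger_top","flat_brush_mid","flat_brush_tip","flat_brush_butt","round_brush_mid","pad","stand","phone","paintbox","bottle"):
        print(q,[(round(r['score'],2),np.round(r['uv']).tolist(),onz(c,r['uv'],0)[:2].round(3).tolist()) for r in spot_point(q,c)[:4]])
E
```

```text
{'t': 0.0, 'q': array([-0.912,  0.359,  0.011, -0.   , -1.224, -0.288]), 'qd': array([ 0.001,  0.001, -0.001, -0.001, -0.001, -0.   ]), 'joint_efforts': array([ -0.   , -58.271,  29.305,   6.997,   0.007,  -0.   ]), 'eef_pos': array([ 0.244, -0.629,  0.226]), 'ee_rot': array([ 3.14 , -0.   , -2.771]), 'force': array([ 0.496, -0.412,  0.425]), 'moment': array([ 0.041, -0.018, -0.015]), 'gripper_force': 0.0, 'width': 0.08752677715571483}
scene [[0.8273123220574174, 0.4814083576108177, -0.289482840587174, 0.7922169341117968], [0.5615482729861085, -0.7222954627160696, 0.40367412803658603, -0.3492444471416491], [-0.014760043302203187, -0.49652316941129176, -0.8678979682886019, 0.9554439914113344]]
timer [(0.85, [266.0, 362.0], [0.543, -0.222]), (0.77, [146.0, 367.0], [0.332, -0.376]), (0.62, [222.0, 408.0], [0.526, -0.348])]
plunger_top [(0.67, [256.0, 352.0], [0.512, -0.217]), (0.56, [206.0, 392.0], [0.476, -0.343]), (0.42, [342.0, 263.0], [0.548, 0.071])]
flat_brush_mid [(0.88, [312.0, 242.0], [0.456, 0.077])]
flat_brush_tip [(0.75, [341.0, 198.0], [0.444, 0.23]), (0.36, [375.0, 378.0],
[... 829 characters left out ...]
 [460.0, 319.0], [0.281, -0.413]), (0.53, [399.0, 237.0], [0.521, -0.236]), (0.46, [441.0, 246.0], [0.494, -0.36]), (0.32, [277.0, 170.0], [0.721, 0.122])]
flat_brush_mid [(0.83, [303.0, 246.0], [0.497, 0.045])]
flat_brush_tip [(0.64, [271.0, 242.0], [0.508, 0.141])]
flat_brush_butt [(0.86, [334.0, 254.0], [0.473, -0.045])]
round_brush_mid [(0.58, [311.0, 214.0], [0.591, 0.023])]
pad [(0.65, [203.0, 240.0], [0.517, 0.34])]
stand [(0.86, [333.0, 238.0], [0.518, -0.043])]
phone [(0.65, [278.0, 171.0], [0.718, 0.121]), (0.65, [341.0, 254.0], [0.473, -0.066])]
paintbox [(0.58, [359.0, 153.0], [0.772, -0.121]), (0.18, [203.0, 238.0], [0.521, 0.34])]
bottle [(0.71, [172.0, 305.0], [0.327, 0.428])]
```

View pics/scene0.png

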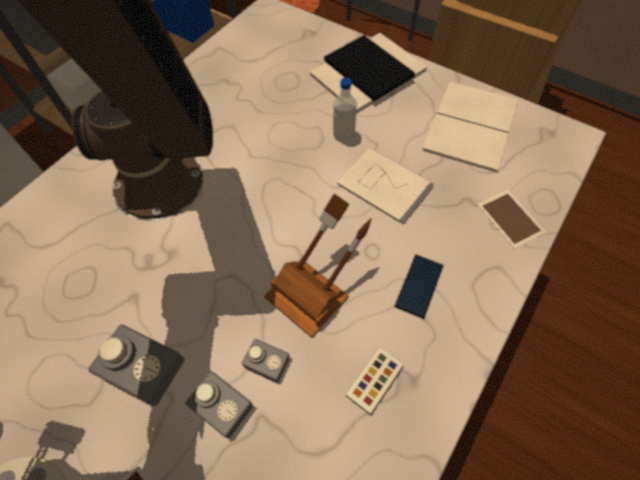

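View pics/top0.png

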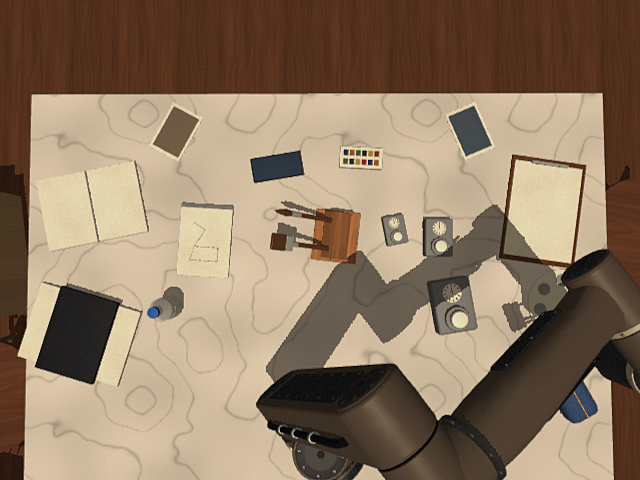

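The scene shows three timers; sizes in the top view are about 23x32 px, 30x40 px (at 437,237) and 45x60 px, so the middle-sized one is at top (437,237), scene (222,408). The flat brush, with its wide head at scene (335,208) and top (278,242), is in the socket nearer the robot. The pad is at top (205,240). The tool can't tilt, so the brush will have to pivot in the fingers.

```bash
python3 - <<'E'
from h import *
np.set_printoptions(precision=4,suppress=True)
for n,a,b in (("plunger",(206,392),(441,246)),("mid",(312,242),(303,246)),("tip",(341,198),(271,242))):
    print(n,*tri(ray("scene",a),ray("top",b)))
print(onz("top",(205,240),.012))
s=get_state();print(R.from_euler('xyz',s['ee_rot']).as_matrix())
E
```

```text
plunger [ 0.4945 -0.3442  0.0564] [np.float64(0.0011698643768234625), np.float64(0.0011698643768236257)]
mid [0.4907 0.0411 0.0903] [np.float64(0.005166521530146325), np.float64(0.005166521530146321)]
tip [0.5041 0.127  0.17  ] [np.float64(0.0007763682047499868), np.float64(0.0007763682047499983)]
[0.5151 0.331  0.012 ]
[[-0.932  -0.3623  0.    ]
 [-0.3623  0.932  -0.0001]
 [-0.     -0.0001 -1.    ]]
```

Call:
arm_command:
  commands:
    - {"tx": -0.7, "ty": 0.36}
    - {"tx": -0.7, "ty": 0.36}
    - {"tx": -0.7, "ty": 0.36}
    - {"tx": -0.7, "ty": 0.36}
    - {"tx": -0.7, "ty": 0.36}
    - {"tx": -0.7, "ty": 0.36}
    - {"tx": -0.7, "ty": 0.36}
    - {"tx": -0.7, "ty": 0.36}
  claw: 0

```text
invalid input
```

```bash
python3 - <<'E'
from h import *
s=get_state();print(s['eef_pos'],s['ee_rot'],s['width'])
im=grab_frame("wrist");save(im,'w1.png')
for q in ("timer","plunger_top"):
    for r in spot_point(q,"wrist")[:3]: print(q,r['score'],r['uv'],onz("wrist",r['uv'],.068 if q[0]=='p' else 0))
E
```

```text
[ 0.24456366 -0.62914033  0.2265716 ] [-3.14153285e+00  1.07358040e-05 -2.77080625e+00] 0.08766443827004562
```

View pics/w1.png

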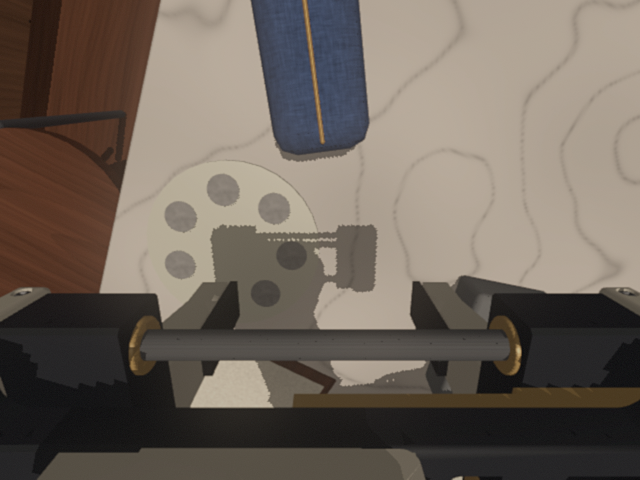

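The move was refused (the rows probably need all four keys), so this wrist view is still from the start: a decoy and a blue case, and nothing useful.

Call:
arm_command:
  commands:
    - {"tx": -0.7, "ty": 0.36, "tz": 0, "twist": 0}
    - {"tx": -0.7, "ty": 0.36, "tz": 0, "twist": 0}
    - {"tx": -0.7, "ty": 0.36, "tz": 0, "twist": 0}
    - {"tx": -0.7, "ty": 0.36, "tz": 0, "twist": 0}
    - {"tx": -0.7, "ty": 0.36, "tz": 0, "twist": 0}
    - {"tx": -0.7, "ty": 0.36, "tz": 0, "twist": 0}
    - {"tx": -0.7, "ty": 0.36, "tz": 0, "twist": 0}
    - {"tx": -0.7, "ty": 0.36, "tz": 0, "twist": 0}
  claw: 0
  grip_force: 20

```text
t: 2.02
eef_pos: [0.3752, -0.4818, 0.2267]
ee_rot: [-3.141, -0.0, -2.77]
force: [0.2, -0.5, -0.6]
width: 0.04
gripper_force: 0.0
```

Call:
arm_command:
  commands:
    - {"tx": -0.73, "ty": 0.56, "tz": 0, "twist": -0.333}
    - {"tx": -0.73, "ty": 0.56, "tz": 0, "twist": -0.333}
    - {"tx": -0.73, "ty": 0.56, "tz": 0, "twist": -0.333}
    - {"tx": -0.73, "ty": 0.56, "tz": 0, "twist": -0.333}
    - {"tx": -0.73, "ty": 0.56, "tz": 0, "twist": -0.333}
    - {"tx": -0.73, "ty": 0.56, "tz": 0, "twist": -0.333}
    - {"tx": -0.73, "ty": 0.56, "tz": 0, "twist": -0.333}
    - {"tx": -0.73, "ty": 0.56, "tz": 0, "twist": -0.333}

```text
t: 2.68
eef_pos: [0.4948, -0.285, 0.2265]
ee_rot: [3.141, -0.0, -1.764]
force: [-0.2, -0.0, -0.4]
width: 0.0003
gripper_force: 0.0
```

```bash
python3 - <<'E'
from h import *
s=get_state();print(s['eef_pos'],s['ee_rot'],s['width'])
im=grab_frame("wrist");save(im,'w2.png')
for q in ("timer","plunger_top"):
    for r in spot_point(q,"wrist")[:3]: print(q,r['score'],r['uv'],onz("wrist",r['uv'],.068 if q[0]=='p' else 0))
E
```

```text
[ 0.49481991 -0.28499866  0.2264547 ] [ 3.14140327e+00 -8.72917562e-05 -1.76372737e+00] 0.0003204889596118682
timer 0.88 [294.2, 262.1] [ 0.54428546 -0.22491413  0.        ]
timer 0.87 [292.0, 155.4] [ 0.51870046 -0.34714743  0.        ]
timer 0.83 [466.1, 84.9] [ 0.32752925 -0.38066614  0.        ]
plunger_top 0.93 [564.2, 53.9] [ 0.27233834 -0.38502961  0.068     ]
plunger_top 0.89 [308.7, 275.1] [ 0.52165832 -0.23418029  0.068     ]
```

View pics/w2.png

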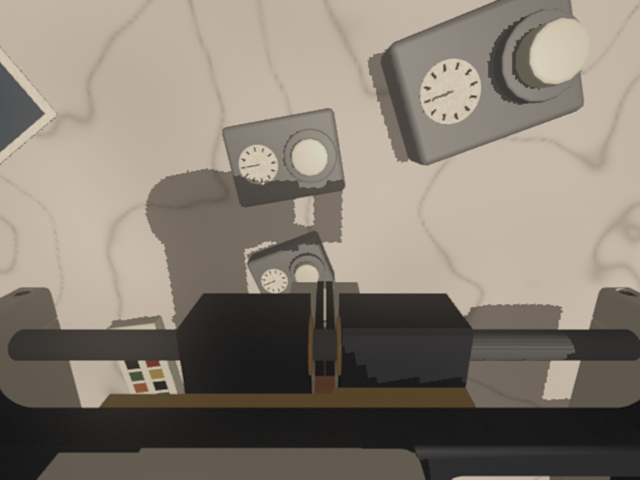

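The middle-sized timer's plunger is at pixel (310,156) in the wrist view.

```bash
python3 - <<'E'
from h import *
p=onz("wrist",(310,155.5),.068);s=get_state()
M=R.from_euler('xyz',s['ee_rot']).as_matrix();print(p,M.T@(p-s['eef_pos'])/.25)
E
```

```text
[ 0.49518669 -0.34786475  0.068     ] [ 0.24096491 -0.05482258  0.63373888]
```

Call:
arm_command:
  commands:
    - {"tx": 0.24, "ty": -0.05, "tz": 0.2, "twist": 0}
    - {"tx": 0.24, "ty": -0.05, "tz": 0.4, "twist": 0}
    - {"tx": 0.24, "ty": -0.05, "tz": 0.5, "twist": 0}
    - {"tx": 0.24, "ty": -0.05, "tz": 0.6, "twist": 0}
    - {"tx": 0.24, "ty": -0.05, "tz": 0.65, "twist": 0}
    - {"tx": 0.24, "ty": -0.05, "tz": 0.67, "twist": 0}
    - {"tx": 0.24, "ty": -0.05, "tz": 0.675, "twist": 0}
    - {"tx": 0.24, "ty": -0.05, "tz": 0.675, "twist": 0}

```text
t: 3.5
eef_pos: [0.4917, -0.3476, 0.0583]
ee_rot: [3.137, -0.0, -1.778]
force: [-6.9, 0.6, 9.5]
width: 0.0003
gripper_force: 4.5
```

Call:
arm_command:
  commands:
    - {"tx": 0, "ty": 0, "tz": 0.008, "twist": 0}
    - {"tx": 0, "ty": 0, "tz": 0.016, "twist": 0}
    - {"tx": 0, "ty": 0, "tz": 0.016, "twist": 0}
    - {"tx": 0, "ty": 0, "tz": 0.016, "twist": 0}
    - {"tx": 0, "ty": 0, "tz": -0.1, "twist": 0}
    - {"tx": 0, "ty": 0, "tz": -0.25, "twist": 0}
    - {"tx": 0, "ty": 0, "tz": -0.4, "twist": 0}
    - {"tx": 0, "ty": 0, "tz": -0.55, "twist": 0}

```text
t: 4.17
eef_pos: [0.4937, -0.3475, 0.1971]
ee_rot: [3.141, -0.0, -1.778]
force: [2.3, -0.6, 0.8]
width: 0.0004
gripper_force: 0.0
```

Call:
arm_command:
  commands:
    - {"tx": -0.8, "ty": 0.16, "tz": -0.3, "twist": 0}
    - {"tx": -0.8, "ty": 0.16, "tz": -0.3, "twist": 0}
    - {"tx": -0.8, "ty": 0.16, "tz": -0.3, "twist": 0}
    - {"tx": -0.8, "ty": 0.16, "tz": -0.3, "twist": 0}
    - {"tx": -0.8, "ty": 0.16, "tz": -0.3, "twist": 0}
    - {"tx": -0.8, "ty": 0.16, "tz": -0.3, "twist": 0}
    - {"tx": -0.8, "ty": 0.16, "tz": -0.3, "twist": 0}
    - {"tx": -0.8, "ty": 0.16, "tz": -0.3, "twist": 0}

```text
t: 4.83
eef_pos: [0.4952, -0.1428, 0.2706]
ee_rot: [-3.141, 0.0, -1.773]
force: [0.2, -0.8, -0.1]
width: 0.0005
gripper_force: 0.0
```

Call:
arm_command:
  commands:
    - {"tx": -0.8, "ty": 0.16, "tz": 0, "twist": 0}
    - {"tx": -0.8, "ty": 0.16, "tz": 0, "twist": 0}
    - {"tx": -0.8, "ty": 0.16, "tz": 0, "twist": 0}
    - {"tx": -0.8, "ty": 0.16, "tz": 0, "twist": 0}
    - {"tx": -0.8, "ty": 0.16, "tz": 0, "twist": 0}
    - {"tx": -0.8, "ty": 0.16, "tz": 0, "twist": 0}
    - {"tx": -0.8, "ty": 0.16, "tz": 0, "twist": 0}
    - {"tx": -0.8, "ty": 0.16, "tz": 0, "twist": 0}
  claw: 0.6

```text
t: 5.5
eef_pos: [0.4959, 0.0602, 0.2695]
ee_rot: [3.14, -0.001, -1.773]
force: [-0.6, -0.5, 0.4]
width: 0.048
gripper_force: 0.0
```

```bash
python3 - <<'E'
from h import *
s=get_state();print(s['eef_pos'],s['ee_rot'],s['width'])
a=grab_frame("wrist");save(a,'w3.png')
for q in ("flat_brush_mid","flat_brush_tip","flat_brush_butt","round_brush_mid"):
    for r in spot_point(q,"wrist")[:3]: print(q,r['score'],r['uv'],onz("wrist",r['uv'],.09))
E
```

```text
[0.49587956 0.06024818 0.26951082] [ 3.14029113e+00 -1.21263520e-03 -1.77300768e+00] 0.04800709801309165
flat_brush_mid 0.61 [314.5, 194.4] [0.50188768 0.03692447 0.09      ]
flat_brush_tip 0.95 [323.5, 313.7] [0.52030366 0.16958634 0.09      ]
flat_brush_tip 0.42 [68.6, 85.2] [ 0.69857944 -0.10520472  0.09      ]
round_brush_mid 0.68 [232.2, 197.3] [0.58285894 0.02380911 0.09      ]
```

View pics/w3.png

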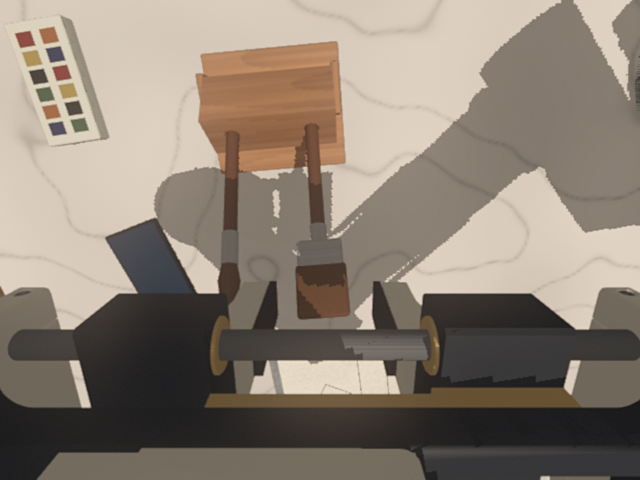

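```bash
python3 - <<'E'
from h import *
from scipy.optimize import least_squares
np.set_printoptions(precision=4,suppress=True)
def proj(c,p):
    k=calibration(c);T=np.linalg.inv(np.array(k['extrinsics']));x=np.array(k['camera_matrix'])@(T[:3,:3]@p+T[:3,3]);return x[:2]/x[2]
obs=[("wrist",(323,317),230),("scene",(341,198),230),("top",(271,242),230),("wrist",(314.5,194),115),("scene",(312,242),115),("top",(303,246),115),("wrist",(313,127),45)]
def geo(v):
    e=v[4];d=np.array([np.cos(e)*np.cos(v[3]),np.cos(e)*np.sin(v[3]),np.sin(e)]);return d
def f(v):
    d=geo(v);r=[]
    for c,uv,l in obs: r+=list((proj(c,v[:3]+d*(l-115)/1000)-uv)/(3 if c!='wrist' else 4))
    return r+[(v[4]-np.radians(38))/.05]
s=least_squares(f,[.49,.04,.095,1.45,.66],loss='soft_l1');v=s.x;print(v,np.array(f(v)).round(1))
d=geo(v)
st=get_state();M=R.from_euler('xyz',st['ee_rot']).as_matrix()
for l in (45,85,90,115,230): print(l,v[:3]+d*(l-115)/1000)
g=v[:3]+d*(88-115)/1000
print(d,(M.T@(g+[0,0,-.019]-st['eef_pos']))/.25, np.degrees(v[3]),np.degrees(st['ee_rot'][2]))
E
```

```text
[0.4981 0.0318 0.1102 1.4464 0.6509] [ 0.4  0.1  0.2 -0.   0.4 -0.8  0.6 -0.6  0.8 -0.   1.5 -0.5  0.   0.5
 -0.2]
45 [ 0.4912 -0.0234  0.0678]
85 [0.4951 0.0082 0.0921]
90 [0.4956 0.0121 0.0951]
115 [0.4981 0.0318 0.1102]
230 [0.5094 0.1226 0.1799]
[0.0987 0.7894 0.6059] [ 0.1946 -0.0382  0.7813] 82.87213031200243 -101.60201495972674
```

Call:
arm_command:
  commands:
    - {"tx": 0.19, "ty": -0.038, "tz": 0, "twist": -0.025}
    - {"tx": 0.19, "ty": -0.038, "tz": 0.1, "twist": -0.025}
    - {"tx": 0.19, "ty": -0.038, "tz": 0.2, "twist": -0.025}
    - {"tx": 0.19, "ty": -0.038, "tz": 0.3, "twist": -0.025}
    - {"tx": 0.19, "ty": -0.038, "tz": 0.4, "twist": -0.025}
    - {"tx": 0.19, "ty": -0.038, "tz": 0.4, "twist": -0.025}
    - {"tx": 0.19, "ty": -0.038, "tz": 0.4, "twist": -0.025}
    - {"tx": 0.19, "ty": -0.038, "tz": 0.4, "twist": -0.025}

```text
t: 6.42
eef_pos: [0.4966, 0.0128, 0.1718]
ee_rot: [-3.14, 0.0, -1.693]
force: [0.9, 0.2, 0.3]
width: 0.0526
gripper_force: 0.0
```

```bash
python3 - <<'E'
from h import *
s=get_state();print(s['eef_pos'],s['ee_rot'],s['width'],s['force'])
a=grab_frame("wrist");save(a,'w4.png')
for p in ([.4956,.0121,.0951],[.4912,-.0234,.0678]):
    k=calibration("wrist");T=np.linalg.inv(np.array(k['extrinsics']));x=np.array(k['camera_matrix'])@(T[:3,:3]@np.array(p)+T[:3,3]);print(x[:2]/x[2])
E
```

```text
[0.49663404 0.01279225 0.171751  ] [-3.14003979e+00  1.40666071e-04 -1.69252342e+00] 0.052606938848266824 [0.90603222 0.17057184 0.26437495]
[327.08017279 247.98795662]
[327.10807105 192.1712726 ]
```

View pics/w4.png

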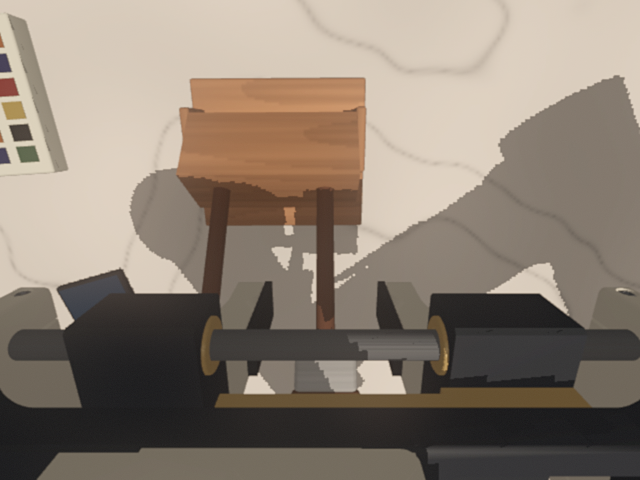

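The handle lies centred between the fingers (column 325) and the socket mouth is at (325,190), as predicted. I'll go down and grip.

Call:
arm_command:
  commands:
    - {"tx": 0, "ty": 0, "tz": 0.1, "twist": 0}
    - {"tx": 0, "ty": 0, "tz": 0.2, "twist": 0}
    - {"tx": 0, "ty": 0, "tz": 0.28, "twist": 0}
    - {"tx": 0, "ty": 0, "tz": 0.34, "twist": 0}
    - {"tx": 0, "ty": 0, "tz": 0.38, "twist": 0}
    - {"tx": 0, "ty": 0, "tz": 0.38, "twist": 0}
    - {"tx": 0, "ty": 0, "tz": 0.38, "twist": 0}
    - {"tx": 0, "ty": 0, "tz": 0.38, "twist": 0}

```text
t: 7.13
eef_pos: [0.4968, 0.0133, 0.0767]
ee_rot: [-3.14, 0.001, -1.692]
force: [-0.5, 0.5, 0.4]
width: 0.0525
gripper_force: 0.0
```

Call:
arm_command:
  commands:
    - {"tx": 0, "ty": 0, "tz": 0, "twist": 0}
    - {"tx": 0, "ty": 0, "tz": 0, "twist": 0}
    - {"tx": 0, "ty": 0, "tz": 0, "twist": 0}
    - {"tx": 0, "ty": 0, "tz": 0, "twist": 0}
    - {"tx": 0, "ty": 0, "tz": 0, "twist": 0}
    - {"tx": 0, "ty": 0, "tz": 0, "twist": 0}
    - {"tx": 0, "ty": 0, "tz": 0, "twist": 0}
    - {"tx": 0, "ty": 0, "tz": 0, "twist": 0}
  claw: 0
  grip_force: 25

```text
t: 7.8
eef_pos: [0.496, 0.013, 0.0754]
ee_rot: [-3.141, 0.0, -1.692]
force: [0.5, -0.4, -0.3]
width: 0.0119
gripper_force: 25.0
```

Call:
arm_command:
  commands:
    - {"tx": -0.03, "ty": 0, "tz": -0.023, "twist": 0}
    - {"tx": -0.07, "ty": 0, "tz": -0.054, "twist": 0}
    - {"tx": -0.11, "ty": 0, "tz": -0.084, "twist": 0}
    - {"tx": -0.15, "ty": 0, "tz": -0.115, "twist": 0}
    - {"tx": -0.19, "ty": 0, "tz": -0.145, "twist": 0}
    - {"tx": -0.23, "ty": 0, "tz": -0.176, "twist": 0}
    - {"tx": -0.26, "ty": 0, "tz": -0.198, "twist": 0}
    - {"tx": -0.26, "ty": 0, "tz": -0.198, "twist": 0}

```text
t: 8.47
eef_pos: [0.5047, 0.0795, 0.1264]
ee_rot: [-3.139, 0.001, -1.69]
force: [0.3, 0.3, -0.6]
width: 0.0121
gripper_force: 25.0
```

```bash
python3 - <<'E'
from h import *
s=get_state();print(s['eef_pos'],s['ee_rot'],s['width'],s['force'])
a=grab_frame("scene");save(cv2.resize(a[100:380,200:500],(750,600))[:600],'s5.png')
for c in("scene","top"):
    if c=="top":grab_frame(c)
    for q in ("flat_brush_tip","flat_brush_mid","flat_brush_butt","pad"): print(c,q,[(round(r['score'],2),r['uv']) for r in spot_point(q,c)[:2]])
E
```

```text
[0.50468634 0.07947112 0.12637175] [-3.13926721e+00  1.42688094e-03 -1.69049916e+00] 0.012134496495506355 [ 0.32730471  0.2515923  -0.64101071]
scene flat_brush_tip [(0.87, [361.8, 165.2])]
scene flat_brush_mid []
scene flat_brush_butt [(0.67, [310.1, 251.1])]
scene pad [(0.57, [386.7, 184.8])]
top flat_brush_tip []
top flat_brush_mid []
top flat_brush_butt [(0.63, [317.4, 249.5])]
top pad [(0.79, [203.6, 238.7]), (0.27, [341.9, 219.5])]
```

View pics/s5.png

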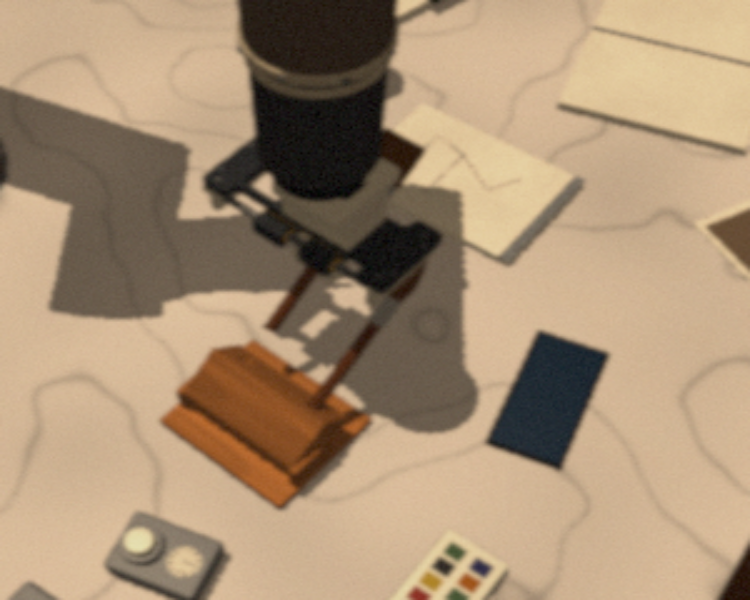

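The brush is out (its butt at crop (270,325) is clear of the stand) and the round brush is still in its socket. Next I'll carry it to the pad and loosen the grip, so the head swings down onto the paper at about 40°.

Call:
arm_command:
  commands:
    - {"tx": -0.04, "ty": 0, "tz": -0.1, "twist": 0}
    - {"tx": -0.15, "ty": 0.02, "tz": -0.16, "twist": 0}
    - {"tx": -0.3, "ty": 0.04, "tz": -0.16, "twist": 0}
    - {"tx": -0.42, "ty": 0.06, "tz": -0.1, "twist": 0}
    - {"tx": -0.52, "ty": 0.07, "tz": 0, "twist": 0}
    - {"tx": -0.58, "ty": 0.075, "tz": 0.1, "twist": 0}
    - {"tx": -0.6, "ty": 0.075, "tz": 0.17, "twist": 0}
    - {"tx": -0.6, "ty": 0.075, "tz": 0.17, "twist": 0}

```text
t: 9.63
eef_pos: [0.5012, 0.2284, 0.0785]
ee_rot: [3.137, -0.004, -1.692]
force: [-0.5, -1.0, -0.5]
width: 0.0122
gripper_force: 25.0
```

Call:
arm_command:
  commands:
    - {"tx": 0, "ty": 0, "tz": 0, "twist": 0}
    - {"tx": 0, "ty": 0, "tz": 0, "twist": 0}
    - {"tx": 0, "ty": 0, "tz": 0, "twist": 0}
    - {"tx": 0, "ty": 0, "tz": 0, "twist": 0}
    - {"tx": 0, "ty": 0, "tz": 0, "twist": 0}
    - {"tx": 0, "ty": 0, "tz": 0, "twist": 0}
    - {"tx": 0, "ty": 0, "tz": 0, "twist": 0}
    - {"tx": 0, "ty": 0, "tz": 0, "twist": 0}
  grip_force: 3

```text
t: 10.3
eef_pos: [0.5032, 0.2286, 0.0826]
ee_rot: [-3.141, 0.0, -1.692]
force: [-0.0, -0.6, -0.7]
width: 0.0125
gripper_force: 3.0
```

```bash
python3 - <<'E'
from h import *
s=get_state();print(s['eef_pos'],s['ee_rot'],s['width'],s['force'],s['gripper_force'])
a=grab_frame("scene");save(cv2.resize(a[60:300,240:540],(750,600)),'s6.png')
for c in("scene","top"):
    if c=="top":grab_frame(c)
    for q in ("flat_brush_tip","flat_brush_mid","flat_brush_butt"): print(c,q,[(round(r['score'],2),r['uv']) for r in spot_point(q,c)[:2]])
E
```

```text
[0.50322825 0.22863225 0.08258659] [-3.14129688e+00  3.47346249e-04 -1.69241594e+00] 0.012465483808816388 [-0.00668326 -0.63061412 -0.71718385] 2.999133914709091
scene flat_brush_tip [(0.66, [397.4, 136.1])]
scene flat_brush_mid [(0.86, [366.1, 174.4])]
scene flat_brush_butt [(0.58, [343.6, 215.1])]
top flat_brush_tip [(0.26, [308.5, 215.9]), (0.21, [360.4, 153.2])]
top flat_brush_mid []
top flat_brush_butt [(0.67, [261.8, 250.2]), (0.54, [335.4, 236.3])]
```

View pics/s6.png

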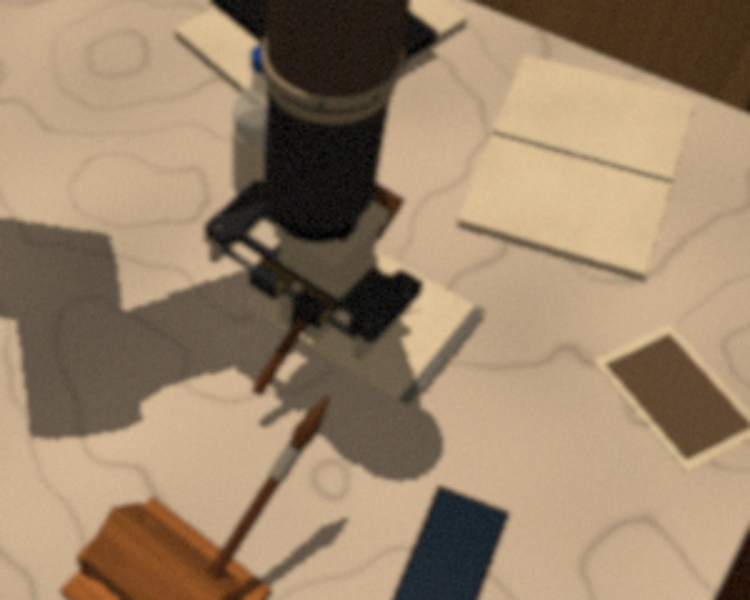

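The head is still up: the butt shows low at crop (260,388). A 3 N grip doesn't let it pivot. I'll measure the angle, then ease the opening slightly.

Call:
arm_command:
  commands:
    - {"tx": 0, "ty": 0, "tz": 0, "twist": 0}
    - {"tx": 0, "ty": 0, "tz": 0, "twist": 0}
    - {"tx": 0, "ty": 0, "tz": 0, "twist": 0}
    - {"tx": 0, "ty": 0, "tz": 0, "twist": 0}
    - {"tx": 0, "ty": 0, "tz": 0, "twist": 0}
    - {"tx": 0, "ty": 0, "tz": 0, "twist": 0}
    - {"tx": 0, "ty": 0, "tz": 0, "twist": 0}
    - {"tx": 0, "ty": 0, "tz": 0, "twist": 0}
  claw: 0.14
  grip_force: 3

```text
t: 11.37
eef_pos: [0.5031, 0.2287, 0.0823]
ee_rot: [3.142, -0.0, -1.692]
force: [0.2, 0.0, -0.1]
width: 0.0129
gripper_force: 3.0
```

```bash
cat > ang.py <<'E'
from h import *
s=get_state();g=s['eef_pos']+[0,0,.019];print(s['t'],g.round(4),s['width'],s['force'].round(1),s['gripper_force'])
yaw=s['ee_rot'][2]+np.pi
h=np.array([np.cos(yaw),np.sin(yaw),0])
k=calibration("scene");T=np.linalg.inv(np.array(k['extrinsics']));K=np.array(k['camera_matrix'])
def pr(p):
    x=K@(T[:3,:3]@p+T[:3,3]);return x[:2]/x[2]
grab_frame("scene")
for q,l in (("flat_brush_butt",-.09),("flat_brush_tip",.14)):
    for r in spot_point(q,"scene")[:2]:
        e=np.radians(np.arange(-90,91));P=[pr(g+l*(h*np.cos(a)+np.array([0,0,1])*np.sin(a))) for a in e]
        d=np.linalg.norm(np.array(P)-r['uv'],axis=1);i=d.argmin();print(q,round(r['score'],2),np.round(r['uv']),'elev',int(np.degrees(e[i]).round()),'res',d[i].round(1))
E
python3 ang.py
```

```text
11.3667 [0.5031 0.2287 0.1013] 0.012886078428380318 [ 0.2  0.  -0.1] 2.9991231858730316
flat_brush_butt 0.74 [342. 216.] elev 31 res 0.2
flat_brush_tip 0.64 [395. 136.] elev 32 res 1.0
flat_brush_tip 0.53 [223. 402.] elev -90 res 230.2
```

Call:
arm_command:
  commands:
    - {"tx": 0, "ty": 0, "tz": 0, "twist": 0}
    - {"tx": 0, "ty": 0, "tz": 0, "twist": 0}
    - {"tx": 0, "ty": 0, "tz": 0, "twist": 0}
    - {"tx": 0, "ty": 0, "tz": 0, "twist": 0}
    - {"tx": 0, "ty": 0, "tz": 0, "twist": 0}
    - {"tx": 0, "ty": 0, "tz": 0, "twist": 0}
    - {"tx": 0, "ty": 0, "tz": 0, "twist": 0}
    - {"tx": 0, "ty": 0, "tz": 0, "twist": 0}
  claw: 0.146

```text
t: 12.18
eef_pos: [0.5031, 0.2287, 0.0823]
ee_rot: [3.142, -0.0, -1.692]
force: [-0.5, 0.2, -1.2]
width: 0.013
gripper_force: 2.7
```

```bash
python3 ang.py
```

```text
12.1833 [0.5031 0.2287 0.1013] 0.012984736533288662 [-0.5  0.2 -1.2] 2.662544846534729
flat_brush_butt 0.74 [346. 215.] elev 48 res 1.8
flat_brush_butt 0.39 [308. 300.] elev 32 res 90.2
flat_brush_tip 0.71 [307. 295.] elev -90 res 94.1
flat_brush_tip 0.65 [394. 136.] elev 37 res 1.6
```

Call:
arm_command:
  commands:
    - {"tx": 0, "ty": 0, "tz": 0, "twist": 0}
    - {"tx": 0, "ty": 0, "tz": 0, "twist": 0}
    - {"tx": 0, "ty": 0, "tz": 0, "twist": 0}
    - {"tx": 0, "ty": 0, "tz": 0, "twist": 0}
    - {"tx": 0, "ty": 0, "tz": 0, "twist": 0}
    - {"tx": 0, "ty": 0, "tz": 0, "twist": 0}
    - {"tx": 0, "ty": 0, "tz": 0, "twist": 0}
    - {"tx": 0, "ty": 0, "tz": 0, "twist": 0}
  claw: 0.147

```text
t: 13.0
eef_pos: [0.5031, 0.2287, 0.0823]
ee_rot: [3.142, 0.0, -1.692]
force: [-0.8, 0.6, 0.1]
width: 0.0125
gripper_force: 1.2
```

```bash
python3 ang.py
```

```text
13.0 [0.5031 0.2287 0.1013] 0.01248017705554842 [-0.8  0.6  0.1] 1.220237910747528
flat_brush_butt 0.55 [345. 194.] elev -33 res 2.4
```

It swung down: the butt fits an elevation of -33°. Now to tighten and lift.

Call:
arm_command:
  commands:
    - {"tx": 0, "ty": 0, "tz": 0, "twist": 0}
    - {"tx": 0, "ty": 0, "tz": 0, "twist": 0}
    - {"tx": 0, "ty": 0, "tz": 0, "twist": 0}
    - {"tx": 0, "ty": 0, "tz": 0, "twist": 0}
    - {"tx": 0, "ty": 0, "tz": 0, "twist": 0}
    - {"tx": 0, "ty": 0, "tz": -0.04, "twist": 0}
    - {"tx": 0, "ty": 0, "tz": -0.08, "twist": 0}
    - {"tx": 0, "ty": 0, "tz": -0.12, "twist": 0}
  claw: 0
  grip_force: 30

```text
t: 13.82
eef_pos: [0.5033, 0.2288, 0.1136]
ee_rot: [-3.141, 0.0, -1.692]
force: [0.7, -0.2, 0.0]
width: 0.0119
gripper_force: 30.0
```

Call:
arm_command:
  commands:
    - {"tx": 0, "ty": 0, "tz": -0.06, "twist": 0}
    - {"tx": 0, "ty": 0, "tz": -0.13, "twist": 0}
    - {"tx": 0, "ty": 0, "tz": -0.2, "twist": 0}
    - {"tx": 0, "ty": 0, "tz": -0.25, "twist": 0}
    - {"tx": 0, "ty": 0, "tz": -0.28, "twist": 0}
    - {"tx": 0, "ty": 0, "tz": -0.28, "twist": 0}
    - {"tx": 0, "ty": 0, "tz": -0.28, "twist": 0}
    - {"tx": 0, "ty": 0, "tz": -0.28, "twist": 0}

```text
t: 14.48
eef_pos: [0.5027, 0.2284, 0.1817]
ee_rot: [3.141, -0.001, -1.692]
force: [0.7, -0.1, -0.3]
width: 0.0119
gripper_force: 30.0
```

```bash
python3 ang.py; python3 - <<'E'
from h import *
a=grab_frame("scene");b=grab_frame("top")
save(np.hstack([cv2.resize(a[60:300,260:500],(400,400)),cv2.resize(b[150:310,150:310],(400,400))]),'s7.png')
E
```

```text
14.4833 [0.5027 0.2284 0.2007] 0.011894960335957503 [ 0.7 -0.1 -0.3] 29.99987930059433
flat_brush_butt 0.59 [346. 163.] elev -35 res 1.1
```

View pics/s7.png

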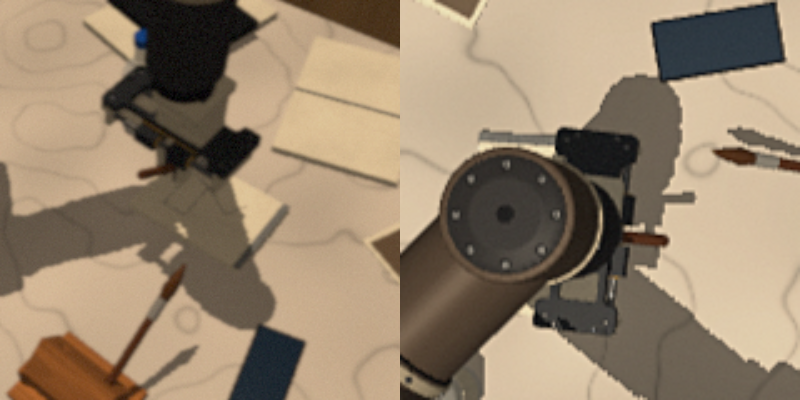

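The butt (left panel (145,172), right panel (667,240)) now sits above the grip and the gripper is over the pad. The round brush is still in place. I'll triangulate the butt once more and hand in only if it agrees.

```bash
python3 - <<'E'
from h import *
s=get_state();g=s['eef_pos']+[0,0,.019]
p,r=tri(ray("scene",(346,163)),ray("top",(257,246)))
d=(g-p)/np.linalg.norm(g-p);e=np.degrees(np.arcsin(d[2]));tip=p+.23*d
print(p,r,np.linalg.norm(g-p),e,tip,s['qd'].round(3))
if -52<e<-26 and np.hypot(*(tip[:2]-[.517,.336]))<.045 and .08<tip[2]<.17: print(job_done())
E
```

```text
[0.49326647 0.15599373 0.25084414] [np.float64(0.0025212466377478515), np.float64(0.0025212466377478094)] 0.08869163094289649 -34.45832773399489 [0.51832913 0.34397406 0.1207086 ] [-0.002 -0.002  0.003  0.002  0.001  0.   ]
the job is handed in; nothing more can be done
None
```

I pressed the middle-sized timer's plunger fully down, then drew the flat brush and handed in holding it over the pad, bristles about 34–39° below level and the tip about 10 cm above the paper; the judge's verdict was not shown.

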